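# Fit the crank to the pasta machine

### The arm

A 6-joint arm with a two-finger parallel gripper is mounted at the origin on a cart in front of the work surface, level with it; the furniture and walls round the work are solid. World frame = base frame: x ahead of the robot, y to its left, z up, the work surface at z = 0. Lengths are in m, angles in rad, forces in N, time in s.
With the tool pointing down it reaches from about 0.275 to 0.975 m from the base axis. Payload 8.4 kg.
Tool frame: the origin (TCP) lies on the centre line of the jaws, within the pads' length; the fingertips stand 22 mm ahead of it and the grasp point (between the pads) lies 3 mm ahead of it (bot.nose_length is the distance from the TCP to the fingertips, in m); z points along the fingers, y is the line along which they close (so a half turn about z gives the same grasp; the last joint's range is limited). The gripper opens to 92 mm and grips with 3 to 60 N. Pads are 20 mm wide; open, the fingers measure 128 mm over their backs; the gripper's body (75 mm by 189 mm) begins 69 mm behind the grasp point.
Start: joints at [1.186, 0.353, 1.633, -0, 1.155, -0.002], TCP at [0.233, 0.58, 0.216] pointing down, gripper open.
Joint ranges: [-2.63, 2.63], [-0.92, 2.1], [0.06, 2.66], [-1.3, 4.44], [0, 2.69], [-3.02, 3.02]. Speed limits (rad/s): [2.22, 2.22, 2.79, 3.14, 3.14, 3.14].

### API

Orientations are given as [roll, pitch, yaw] about the fixed x, y, z axes, in that order (R = Rz(yaw) Ry(pitch) Rx(roll)).
In Python, from bench import bot, eyes gives the robot as it stands. The module is installed in compiled form; this text tells all that it offers.
- The arm moves only by the shell command python3 -m creep 'ROWS' [OPENING] [FORCE]. ROWS is JSON, one flat list of numbers, 4 for each row, row after row: the shift along the tool's x, y, z in mm, then the turn about the tool's z in rad. In form: [tx, ty, tz, yaw, tx, ty, tz, yaw, ...]. A call has 1 to 10 rows; each row shifts and turns the commanded pose from where the row before left it, along the tool's axes as they then stand; what a row does not reach is not made up. A row lasts 1/12 s, in which the tool goes at most 41.7 mm and 7.16 degrees, less where a joint would pass 70% of its speed; a pose out of reach is approached as far as the arm can. A call is refused whole if a number of a shift passes 41.7 or a number of a turn 0.125, either way. A call with a gripper value outside its range is refused whole. OPENING is the opening, from -1 (shut) to 1 (fully open), set as the call begins (- or left out, the last holds). The fingers move at their own pace and stop on an object; FORCE is the grip in N (left out, the last holds). Time passes only in rows, so rows that do not move let the fingers close. It gives the time, the measured TCP pose, the force, the opening and the grip force at its end, in the units of the state.
- bot.state(): the state, without advancing time (a new reading comes with each control period).
- eyes.read_camera(name): name is "scene" or "top" or "wrist"; returns a dict with "color" (384x512x3 uint8, red, green, blue), "z_map" (384x512 float32, m along the optical axis (not along the pixel's ray), 0 where there is no reading), "mtx" (3x3 intrinsics, pixels), "dist_coeffs" ([k1, k2, p1, p2, k3] as OpenCV has them; the pictures are not rectified), "R" (3x3) and "t" (3): a world point X has camera coordinates R X + t; the wrist camera has in their place "mount" (4x4, takes a point from camera to tool coordinates, whose origin is the TCP and whose axes are the flange's). Camera axes: x right, y down, z forward; pixel columns grow to the right and rows downward; lengths in m; the calibration is good to about 2 mm. A picture is of the moment at which its call begins: read the wrist's pose just before it.
- bot.sign_off(): hands the job in; it is judged then, once.
The state is a dict: "time_s": time; "joint_pos": joint angles; "joint_vel": joint speeds; "joint_torque": joint torques, N m; "eef_pos": TCP position; "eef_rot": TCP orientation; "contact_force": force on the tool from outside, world axes, zero at the start; "wrist_torque": the same for the moment, N m; "finger_gap": opening from 0.0 (shut) to 1.0 (fully open); "gripper_force": force on a finger pad.
Only numpy, scipy, OpenCV 4.12 (cv2) and the standard library are available. Lean on these libraries where they do the work, as an engineer would, in place of code of your own. Each camera call takes 0.05 s, during which the arm holds its last target. There are 200 camera calls.

### The job

Fit the crank to the pasta machine: put its shaft through the hole in the right side and into the roller's square socket, without forcing it (the roller may have stopped at any angle, so feel for the one at which the shaft slips in), until the collar lies against the machine. Then crank the roller round until the handle stands straight up above the shaft, with the crank still fully home, and let go. Leave the other things on the counter where they are.

Things in the scene. Friction and masses are not known exactly. Their poses are not given: they have to be found in the camera images.
- pasta_machine: Steel hand-cranked pasta machine on rubber feet, fixed. 190 mm cheek to cheek along its y, 150 deep (x), 128 tall, tray at the back to 138; z up, origin under its centre. Two smooth rollers along y. The right (-y) cheek has a round dark boss, 40 mm across, with the drive hole; the left one only the black dial.
- socket (a point): Centre of the drive hole at the boss's outer face: [-30, -95, 95] mm in the machine's frame, machine's axes. The crank goes in level along +y. Round bore 17 mm wide, countersunk at 45 degrees to 22, 10 mm deep; the square socket follows.
- roller_end (a point): Mouth of the square socket in the front roller's end, coaxial, 10 mm behind socket (machine's axes, do not turn). 11 mm square, 38 deep. Its angle is NOT reported: -0.42 to +0.1 rad about the machine's +y from level. The shaft enters within 0.1 rad of it, else stops 26 mm short of home. Roller turns endlessly both ways, friction 0.2 N m, and stays where left, crank on it.
- crank: Z-shaped steel crank, 0.22 kg, lying flat, shaft end towards the machine, arm towards the robot. Origin on the counter under the shaft's arm end, z up; shaft and handle axes 13 mm above it. Arm: from y = 0, 60 mm along -x, 7 thick, 16 wide. In the socket at the right angle the arm points to the machine's -x, drooping up to 0.42 or rising up to 0.1 rad.
- crank_shaft (a point): Middle of the bare shaft, where to grip: [0, 36, 13] mm in the crank's frame, crank's axes. Shaft along +y, 10 x 10 mm square, flats level and upright when lying: round boss (26 across) y -6 to 8, square 8 to 63, stop collar (26 across) 63 to 70, square 70 to 106, round nose 10 across 106 to 116, tapered to 6 at the tip.
- crank_stop (a point): Centre of the collar face that comes to lie against the boss: [0, 70, 13] mm in the crank's frame, crank's axes. Home: this point at socket, 46 mm of shaft inside, 26 mm of its square in the socket; play 0.5 mm and, in turning, 0.1 rad each way; it droops about 0.06 rad (handle 6 mm) when let go.
- crank_handle (a point): Middle of the wooden handle: [-60, -34, 13] mm in the crank's frame, crank's axes. Round, 26 mm across, along the crank's y from -7 to -61; it spins freely on its pin, so it can be held while the crank turns.
- salt_shaker: Salt shaker, 44 mm across, 90 mm tall, in front of the machine; origin under its centre. A bystander, to be left alone.
- wooden_spoon: Wooden spoon, 311 mm long, 14 mm high, lying left of the machine; origin under its centre. A bystander, to be left alone.
- tuna_tin: Flat tin, 86 mm across, 40 mm tall, behind the crank; origin under its centre. A bystander, to be left alone.
- cup: Small cup with a handle, 62x88 mm, 50 mm tall, behind the crank; origin under its centre. A bystander, to be left alone.
- bowl: Bowl, 150 mm across, 73 mm tall, at the back; origin under its centre. A bystander, to be left alone.
- garlic: Garlic bulb, 60 mm, on the board at the right; origin under its centre. A bystander, to be left alone.
- tomato: Tomato, 58 mm, on the board at the right; origin under its centre. A bystander, to be left alone.

How it is judged:
On the way, in this order (a step that is already met when the one before it is completed fails the run):
1. the crank is home in the socket: collar against the machine's boss (distance between crank_stop and socket below 0.005 m and angle between the y axis of crank and the y axis of pasta_machine, either way round below 0.1 rad), for 0.2 s.
2. with the crank still home, its handle has been turned straight up (all of step 1 and angle between crank's own x axis and vertical above 2.69 rad), for 0.2 s.
At the end, for the whole second after the job is handed in: Crank home in the drive socket (collar face within 5 mm of the hole centre at the boss face, shaft within 0.10 rad of the roller axis), arm straight up (within 0.45 rad), at rest and let go; other things not moved over 30 mm (all of step 2 and linear speed of crank below 0.02 m/s); the robot touches nothing.
It fails at once if the crank is rammed against the machine (more than 60 N) (contact force between crank and pasta_machine above 60 N).
It fails at once if a bystander (salt shaker, spoon, tin, cup, bowl, garlic or tomato) is pushed more than 30 mm from its place (distance of any of salt_shaker, wooden_spoon, tuna_tin, cup, bowl, garlic, tomato from where it was at the start of the episode above 0.03 m).
It also fails if it takes over 54 s, if anything falls off the work surface, if the arm or the gripper's body presses on something with over 40 N, if the wrist force passes 120 N, or if a joint passes its speed limit or range.

## Working session

There is one attempt and no reset: what is moved stays moved. The work goes in short steps, Python scripts to look and compute and a shell command to move; the robot and the scene stay as the last step left them, time stands still between calls to the robot, and variables do not carry over. Pictures are saved under pics/ and viewed, at most 10 in all, crops included, and the job is handed in when it is done.

```bash
mkdir -p pics
python3 - <<'E'
from bench import bot,eyes
import cv2,numpy as np
print(bot.state())
for n in("scene","top"):
    c=eyes.read_camera(n); np.savez(f"{n}.npz",**c)
    print(n,c["mtx"].tolist(),c["dist_coeffs"],c["R"].tolist(),c["t"])
    cv2.imwrite(f"pics/{n}.png",cv2.resize(c["color"][...,::-1],(800,600)))
E
```

```text
{'time_s': 0.0, 'joint_pos': array([ 1.18557842e+00,  3.53630645e-01,  1.63412039e+00, -1.57122993e-05,
        1.15521092e+00, -2.40286132e-03]), 'joint_vel': array([-0.00147753,  0.0007812 , -0.00040898,  0.00039715,  0.0002258 ,
       -0.0009251 ]), 'joint_torque': array([ 2.40860558e-03, -5.93833280e+01, -3.34218228e+01,  6.98343781e-02,
        2.35496275e-02, -1.03827354e-04]), 'eef_pos': array([0.23328008, 0.5793026 , 0.21548051]), 'eef_rot': array([-3.14022332e+00,  1.10758929e-05,  2.75878397e+00]), 'contact_force': array([-0.41152575, -0.45162716, -0.82242976]), 'wrist_torque': array([0.01079231, 0.02909929, 0.03623857]), 'gripper_force': 0.0, 'finger_gap': 0.9992529161627244}
scene [[409.6075504469072, 0.0, 255.00778755052298], [0.0, 409.6075504469072, 186.59984224762883], [0.0, 0.0, 1.0]] [-0.03023571  0.          0.          0.          0.        ] [[-0.47588141961339314, -0.8795088275233839, -0.0010472703492161379], [-0.587536618943424, 0.3187877899493147, -0.7437573975294373], [0.6544750536630648, -0.35332501650417314, -0.6684488288904801]] [0.21438139 0.44844099 1.28949571]
top [[478.73113833647994, 0.0, 245.61827676237903], [0.0, 478.73113833647994, 195.77782335501587], [0.0, 0.0, 1.0]] [-0.02223898  0.          0.          0.          0.        ] [[-0.061232785836262654, -0.9981204773388044, -0.002461433665077432], [-0.88576775085488, 0.05547652823559064, -0.4608013089829638], [0.4600717742746424, -0.026035889304629203, -0.8874999126669812]] [-0.03098232  0.54121833  1.36492126]
```

View pics/scene.png

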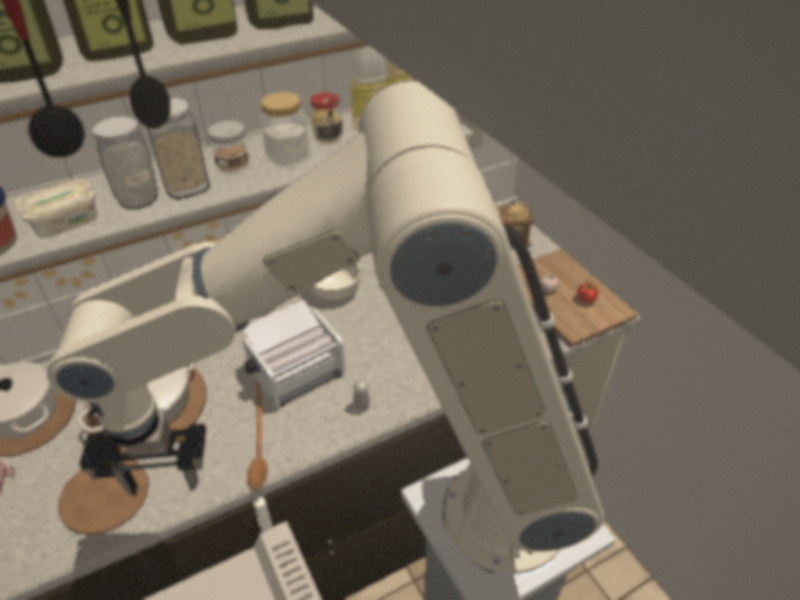

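View pics/top.png

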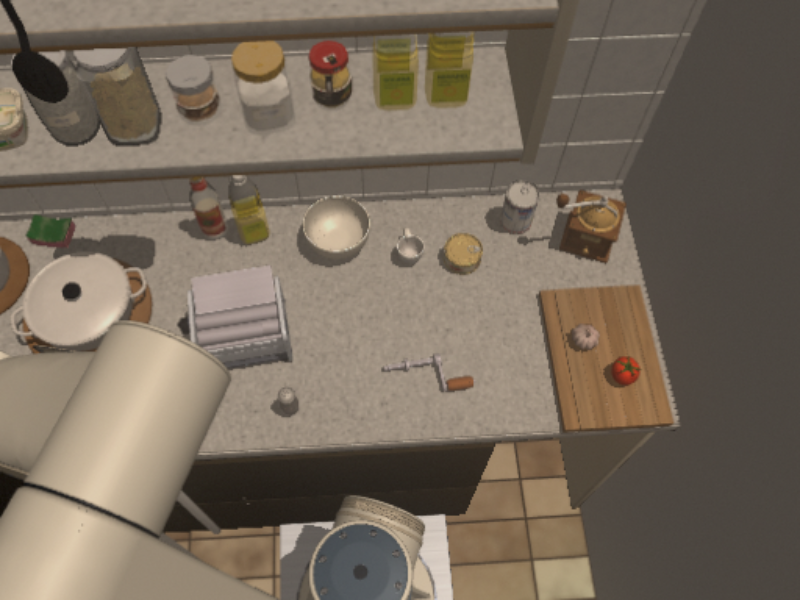

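The top view shows the whole scene: the machine at about (190–290, 265–370), the crank's tip at (385,368), its collar at (406,365), the arm corner at (437,358) and the handle at (460,383). The scene view has the arm hiding the crank. I'll measure from the top camera's depth.

```bash
cat > h.py <<'E'
import numpy as np,cv2
def rays(c,uv,T=None):
    """camera centre and world direction (z_cam=1) for pixels"""
    n=cv2.undistortPoints(np.float64(uv).reshape(-1,1,2),c["mtx"],c["dist_coeffs"])[:,0]
    d=np.c_[n,np.ones(len(n))]
    if T is None: R=c["R"]; return -R.T@c["t"],d@R
    return T[:3,3],d@T[:3,:3].T
def cloud(c,T=None):
    h,w=c["z_map"].shape; u,v=np.meshgrid(np.arange(w),np.arange(h))
    o,d=rays(c,np.c_[u.ravel(),v.ravel()],T)
    P=(o+d*c["z_map"].reshape(-1,1)).reshape(h,w,3); P[c["z_map"]==0]=np.nan
    return P
def onplane(c,uv,z,T=None):
    o,d=rays(c,uv,T); return o+d*((z-o[2])/d[:,2])[:,None]
def tool(s):
    from scipy.spatial.transform import Rotation as Ro
    T=np.eye(4);T[:3,:3]=Ro.from_euler("xyz",s["eef_rot"]).as_matrix();T[:3,3]=s["eef_pos"];return T
E
python3 - <<'E'
from h import *
c=dict(np.load("top.npz")); P=cloud(c); x,y,z=P[...,0],P[...,1],P[...,2]
print("counter z",np.nanmedian(z[190:220,220:240]), np.nanstd(z[190:220,220:240]))
V,U=np.mgrid[:384,:512]
m=(U>110)&(U<200)&(V>160)&(V<245)
for a,b in((.03,.15),(.085,.15),(.11,.15),(.12,.132)):
    k=(m&(z>a)&(z<b)).astype(np.uint8)
    n,L,S,C=cv2.connectedComponentsWithStats(k); i=1+S[1:,4].argmax()
    q=P[L==i][:,:2].astype(np.float32); r=cv2.minAreaRect(q*1000); print(a,b,S[i],r)
# crank
k=(U>240)&(U<310)&(V>222)&(V<255)
kk=(k&(z>.008)).astype(np.uint8); print(kk.sum())
col=c["color"].astype(int); wood=k&(col[...,0]-col[...,2]>50)
for n,mm in(("wood",wood),("met",(kk>0)&~wood)):
    q=P[mm]; print(n,len(q),q.mean(0),cv2.minAreaRect((q[:,:2]*1000).astype(np.float32)),np.percentile(q[:,2],[5,50,95]))
uv=np.array([[385,368],[406,365],[437,358],[444,388],[473,382]])*.64
print(onplane(c,uv,.013))
E
```

```text
counter z 9.372359985926337e-05 0.003315285603456397
0.03 0.15 [ 113  170   74   62 3346] ((559.4427490234375, 246.5000762939453), (165.65780639648438, 219.4810333251953), 3.6354503631591797)
0.085 0.15 [ 113  170   72   54 2837] ((559.3975219726562, 246.7960205078125), (165.28318786621094, 219.01519775390625), 3.894334316253662)
0.11 0.15 [ 113  170   71   54 1781] ((559.3646850585938, 246.94943237304688), (164.97215270996094, 216.79823303222656), 4.107540607452393)
0.12 0.132 [120 173  63  47 768] ((560.2750854492188, 234.20187377929688), (150.58343505859375, 194.5882110595703), 2.00944447517395)
355
wood 107 [nan nan nan] ((413.4871826171875, -212.48629760742188), (20.837169647216797, 48.88563919067383), 21.02069664001465) [nan nan nan]
met 250 [ 0.44758423 -0.14451718  0.01796257] ((449.4675598144531, -147.5589141845703), (202.28463745117188, 94.55081939697266), 61.38690185546875) [0.00898376 0.01796121 0.02721697]
[[ 0.45382096 -0.06147247  0.013     ]
 [ 0.45785688 -0.10580109  0.013     ]
 [ 0.469688   -0.17210972  0.013     ]
 [ 0.40171162 -0.18021748  0.013     ]
 [ 0.41114604 -0.24148482  0.013     ]]
```

The machine's centre comes out near (0.56, 0.235) with a small yaw. The crank origin is near (0.469, −0.176) with yaw about 0.14. Next I'll move the wrist camera over the crank for a closer look.

```bash
python3 -m creep '[-25,-30,-8,0,-25,-30,-8,0,-25,-30,-8,0,-25,-30,-8,0,-25,-30,-8,0,-25,-30,-8,0,-25,-30,-8,0,-25,-30,-8,0,-25,-30,-8,0,-25,-30,-8,0]'; python3 -m creep '[-25,-30,0,0,-25,-30,0,0,-25,-30,0,0,-25,-30,0,0,-25,-30,0,0,-25,-30,0,0,-25,-30,0,0,-25,-30,0,0]';python3 -m creep '[0,0,0,0.117,0,0,0,0.117,0,0,0,0.117,0,0,0,0.117,0,0,0,0.117,0,0,0,0.117,0,0,0,0.117,0,0,0,0.117,0,0,0,0.117,0,0,0,0]'
python3 - <<'E'
from h import *; from bench import bot,eyes
s=bot.state(); 
for n in("wrist","top","scene"):
    c=eyes.read_camera(n); np.savez(f"{n}1.npz",T=tool(s),**c)
    if n=="wrist": print(c["mount"].tolist(),c["mtx"].tolist(),c["dist_coeffs"])
    if n!="top": cv2.imwrite(f"pics/{n}1.png",cv2.resize(c["color"][...,::-1],(800,600)))
print(s["joint_pos"])
E
```

```text
time_s: 0.93
eef_pos: [0.3531, 0.2062, 0.2965]
eef_rot: [-3.142, 0.0, 2.759]
contact_force: [0.9, -0.1, 0.5]
finger_gap: 0.998
gripper_force: 0.0
time_s: 1.6
eef_pos: [0.4491, -0.0913, 0.2961]
eef_rot: [3.142, -0.0, 2.758]
contact_force: [0.9, 0.4, -0.2]
finger_gap: 1.004
gripper_force: 0.0
time_s: 2.43
eef_pos: [0.449, -0.0892, 0.2959]
eef_rot: [-3.141, -0.0, 1.7]
contact_force: [0.5, 0.2, -0.5]
finger_gap: 0.995
gripper_force: 0.0
[[-0.0006766297851670411, -0.9587829216857963, -0.28413878872089743, 0.08071044021809096], [0.9999995957355129, -0.0004804740249601918, -0.0007600483663504381, -0.0012937820313623782], [0.000592200085847999, -0.284139188125039, 0.9587828591869479, -0.16863209749714536], [0.0, 0.0, 0.0, 1.0]] [[297.9448884435106, 0.0, 253.70186325326947], [0.0, 297.9448884435106, 192.77385228865788], [0.0, 0.0, 1.0]] [-0.06278624  0.          0.          0.          0.        ]
[-1.99368896e-01  1.03233431e-02  1.87451428e+00  2.42450531e-05
  1.25725828e+00 -3.28991897e-01]
```

View pics/wrist1.png

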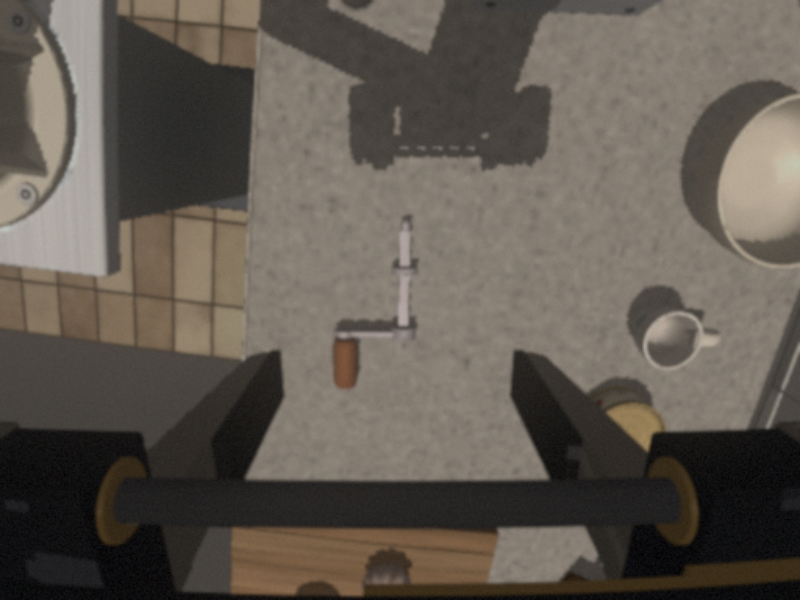

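View pics/scene1.png

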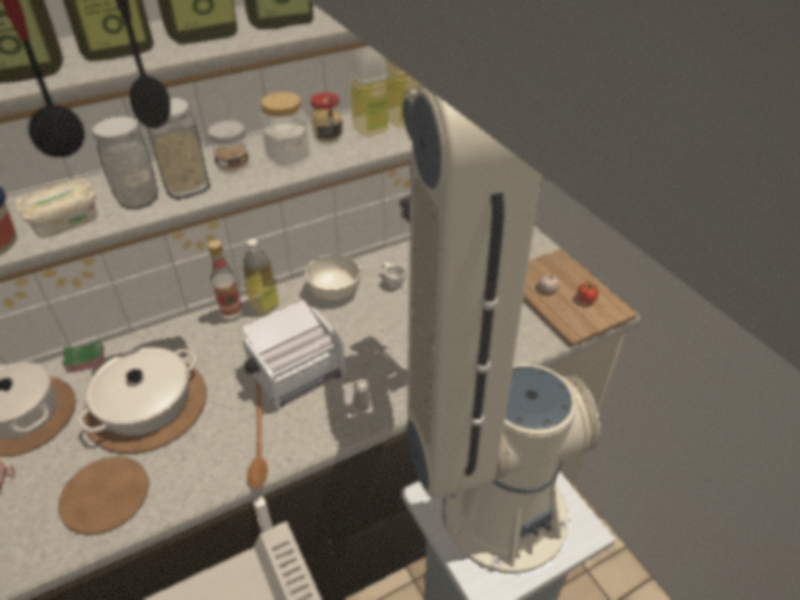

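The wrist view shows the crank clearly, with tip at (406,215), collar (404,267), arm end (404,333) and handle (345,338–388). I'll cast these onto z = 13 mm, segmenting the shaft rather than relying on eyeballed pixels.

Run:
```python
from h import *
c=dict(np.load("wrist1.npz")); T=c["T"]@c["mount"]
p=onplane(c,np.array([[406,215],[404.5,267],[404,333],[345,338],[345,388]])*.64,.013,T); print(p.round(4))
V,U=np.mgrid[:384,:512]; col=c["color"].astype(int)
P=cloud(c,T); z=P[...,2]; print("counter",np.nanmedian(z[130:220,300:380]))
g=cv2.cvtColor(c["color"],cv2.COLOR_RGB2GRAY).astype(int)
# shaft: light pixels, brighter than counter
print("grey counter",np.median(g[150:200,280:330]), "shaft",g[150:165,250:268].tolist()[0:15:5])
k=((U>245)&(U<272)&(V>136)&(V<206)&(g>np.median(g[150:200,280:330])+35))
q=onplane(c,np.c_[U[k],V[k]],.018,T)
l=cv2.fitLine(q[:,:2].astype(np.float32),cv2.DIST_HUBER,0,1e-4,1e-4).ravel(); l[:2]*=np.sign(l[1])
print(k.sum(),l,"yaw",np.arctan2(-l[0],l[1])); s=(q[:,:2]-l[2:])@l[:2]
print("ends",l[2:]+l[:2]*s.min(),l[2:]+l[:2]*s.max(),s.max()-s.min())
w=(U>200)&(U<240)&(V>205)&(V<255)&(col[...,0]-col[...,2]>40)
q=onplane(c,np.c_[U[w],V[w]],.016,T); print("handle",q.mean(0),cv2.minAreaRect((q[:,:2]*1000).astype(np.float32)))
cp=cv2.resize(c["color"][120:265,190:300,::-1],None,fx=4,fy=4,interpolation=cv2.INTER_NEAREST); cv2.imwrite("pics/cr.png",cp)
```

```text
[[ 0.4521 -0.0551  0.013 ]
 [ 0.4575 -0.1059  0.013 ]
 [ 0.4662 -0.175   0.013 ]
 [ 0.4063 -0.1884  0.013 ]
 [ 0.4118 -0.2456  0.013 ]]
counter -1.7905441583865311e-06
grey counter 128.0 shaft [[131, 129, 128, 129, 131, 141, 157, 165, 168, 164, 161, 154, 137, 128, 128, 130, 131, 128], [125, 121, 120, 122, 125, 137, 158, 165, 165, 168, 165, 149, 125, 112, 115, 124, 128, 130], [126, 126, 127, 125, 122, 130, 154, 166, 165, 165, 161, 146, 118, 106, 120, 125, 125, 124]]
131 [-0.12556836  0.992085    0.45832884 -0.12319981] yaw 0.1259007
ends [ 0.46295292 -0.1597335 ] [ 0.45181814 -0.07176033] 0.08867503499383132
handle [ 0.4079652  -0.21663367  0.016     ] ((408.02392578125, -217.7401580810547), (19.91777229309082, 52.17599868774414), 5.770241737365723)
```

View pics/cr.png

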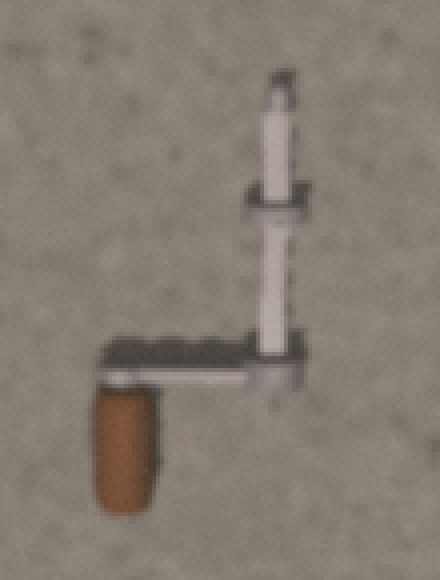

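The crop shows the shaft vertical in the image, at column 277. So crank yaw is about 0.126, its origin is near (0.466, −0.173), and the grip point is near (0.4615, −0.137). The tool yaw already matches, so I'll descend.

```bash
python3 -m creep '[-24.5,3,20,0,-24.5,3,30,0,0,0,30,0,0,0,30,0,0,0,30,0,0,0,30,0,0,0,30,0,0,0,30,0,0,0,20,0,0,0,10,0]' -0.2; python3 -m creep '[0,0,10,0,0,0,0,0,0,0,0,0]'
python3 - <<'E'
from h import *; from bench import bot,eyes
s=bot.state(); c=eyes.read_camera("wrist"); np.savez("wrist2.npz",T=tool(s),**c)
T=tool(s)@c["mount"]; print(s["joint_pos"])
cv2.imwrite("pics/w2.png",cv2.resize(c["color"][...,::-1],(800,600)))
E
```

```text
time_s: 3.42
eef_pos: [0.4601, -0.1365, 0.0337]
eef_rot: [-3.138, -0.002, 1.709]
contact_force: [-0.8, -0.1, -0.1]
finger_gap: 0.396
gripper_force: 0.0
time_s: 3.67
eef_pos: [0.4621, -0.1371, 0.0266]
eef_rot: [3.141, 0.0, 1.707]
contact_force: [0.1, 1.0, 0.6]
finger_gap: 0.4
gripper_force: 0.0
[-2.91478182e-01  4.16459415e-01  2.07626541e+00 -1.75868580e-05
  6.48619195e-01 -4.27323178e-01]
```

View pics/w2.png

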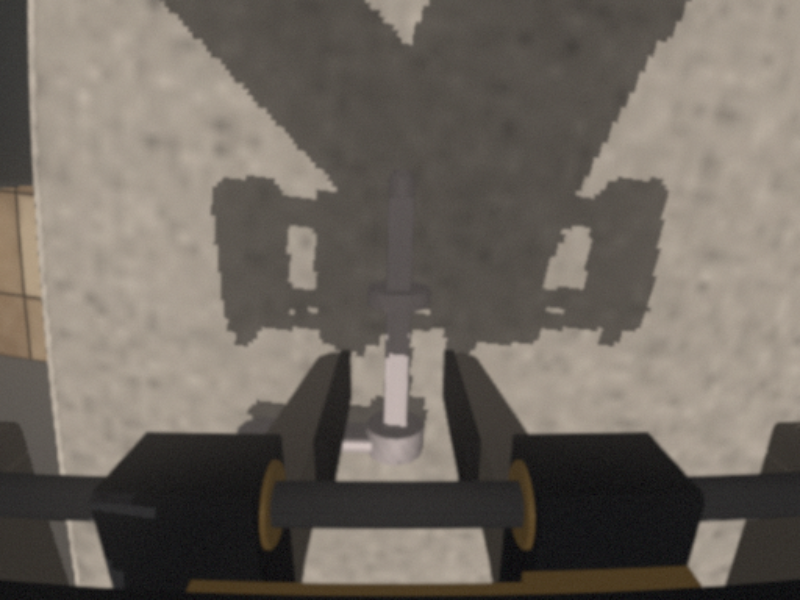

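The shaft sits centred and aligned between the jaws, at column 400, with pads between the collar (row 300) and the boss (row 435). I'll grip and lift.

```bash
python3 -m creep '[0,0,2,0,0,0,0,0,0,0,0,0,0,0,0,0,0,0,0,0,0,0,0,0]' -1 30; python3 -m creep '[0,0,-10,0,0,0,-20,0,0,0,-30,0,0,0,-30,0,0,0,-25,0,0,0,-15,0,0,0,0,0,0,0,0,0]'
python3 - <<'E'
from h import *; from bench import bot,eyes
s=bot.state(); c=eyes.read_camera("wrist"); np.savez("wrist3.npz",T=tool(s),**c)
print(s["wrist_torque"],s["contact_force"])
t=eyes.read_camera("top");np.savez("top3.npz",**t)
a=cv2.resize(c["color"][...,::-1],(400,300)); b=cv2.resize(t["color"][150:270,100:260,::-1],(400,300))
cv2.imwrite("pics/w3.png",np.hstack([a,b]))
E
```

```text
time_s: 4.22
eef_pos: [0.4618, -0.137, 0.0244]
eef_rot: [3.141, 0.0, 1.706]
contact_force: [1.4, 0.1, -0.3]
finger_gap: 0.002
gripper_force: 0.0
time_s: 4.88
eef_pos: [0.4622, -0.1371, 0.1553]
eef_rot: [3.139, 0.001, 1.706]
contact_force: [-0.4, 1.1, -1.0]
finger_gap: 0.004
gripper_force: 0.0
[-0.07354139  0.06722397  0.01464456] [-0.36085345  1.1132368  -0.97774353]
```

View pics/w3.png

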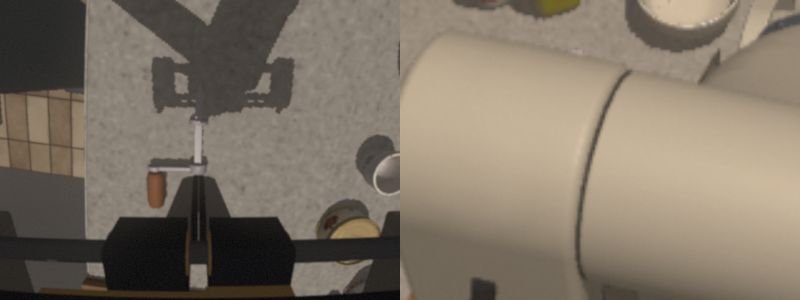

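The jaws shut on nothing: the gap reads 0 and the crank still lies on the counter. I'll re-check the geometry.

Run:
```python
from h import *; from bench import bot
print("nose",bot.nose_length)
for f in("wrist1","wrist2","wrist3"):
    c=dict(np.load(f+".npz")); T=c["T"]@c["mount"]; P=cloud(c,T); M=np.linalg.inv(c["mount"])
    pts=np.array([[0,0,.003],[0.01,0,.022],[-.01,0,.022],[0,0,.0136]]); q=pts@M[:3,:3].T+M[:3,3]
    uv=cv2.projectPoints(q,np.zeros(3),np.zeros(3),c["mtx"],c["dist_coeffs"])[0][:,0]; print(f,uv.round(1).tolist())
    g=c["color"].astype(int); z=P[...,2]
    w=(g[...,0]-g[...,2]>40)&(z>.005)&(z<.05)&(P[...,1]<-.15)&(P[...,1]>-.28)&(P[...,0]<.45)&(P[...,0]>.36)
    if w.any(): print("handle",np.nanmedian(P[w],0),w.sum(), np.percentile(P[w],[3,97],axis=0).round(3).tolist())
    k=(z>.013)&(z<.06)&(abs(P[...,0]-.455)<.03)&(P[...,1]>-.2)&(P[...,1]<-.04)
    q=P[k]; print(len(q)); 
    for y in np.arange(-.18,-.05,.01):
        r=q[abs(q[:,1]-y)<.005]; 
        if len(r): print("  %.3f"%y,np.median(r,0).round(4),r[:,2].max().round(4),len(r))
```

```text
nose 0.022
wrist1 [[256.0, 238.2], [255.8, 212.8], [255.8, 239.6], [255.9, 231.3]]
handle [ 0.40866202 -0.21212026  0.02453409] 358 [[0.398, -0.237, 0.021], [0.418, -0.19, 0.027]]
751
  -0.180 [ 0.4494 -0.1772  0.0212] 0.0264 90
  -0.170 [ 0.4594 -0.1711  0.0216] 0.0274 161
  -0.160 [ 0.4623 -0.1598  0.018 ] 0.0195 37
  -0.150 [ 0.4611 -0.1498  0.0182] 0.0198 36
  -0.140 [ 0.4604 -0.1397  0.018 ] 0.0205 40
  -0.130 [ 0.4595 -0.13    0.0182] 0.0196 45
  -0.120 [ 0.4578 -0.1201  0.018 ] 0.0202 43
  -0.110 [ 0.4549 -0.1083  0.0234] 0.0268 75
  -0.100 [ 0.4573 -0.103   0.0184] 0.026 59
  -0.090 [ 0.4544 -0.09    0.018 ] 0.0196 40
  -0.080 [ 0.4543 -0.08    0.0175] 0.0198 46
  -0.070 [ 0.4528 -0.0701  0.0177] 0.0194 49
  -0.060 [ 0.4517 -0.0617  0.0165] 0.0186 30
wrist2 [[256.0, 238.2], [255.8, 212.8], [255.8, 239.6], [255.9, 231.3]]
5454
  -0.180 [ 0.4579 -0.1768  0.0222] 0.027 260
  -0.170 [ 0.4615 -0.1694  0.0213] 0.0272 817
  -0.160 [ 0.4629 -0.16    0.0181] 0.0228 206
  -0.150 [ 0.4607 -0.1489  0.0183] 0.0598 257
  -0.140 [ 0.4603 -0.1398  0.0261] 0.0597 447
  -0.130 [ 0.439  -0.1306
[... 406 characters left out ...]
, 231.3]]
handle [ 0.40948348 -0.21204894  0.02434441] 764 [[0.399, -0.237, 0.02], [0.419, -0.19, 0.027]]
1611
  -0.180 [ 0.4492 -0.1771  0.0215] 0.0276 176
  -0.170 [ 0.459  -0.1715  0.0211] 0.0268 345
  -0.160 [ 0.4628 -0.1599  0.0182] 0.0206 90
  -0.150 [ 0.4616 -0.15    0.0183] 0.0194 81
  -0.140 [ 0.4606 -0.14    0.018 ] 0.0198 85
  -0.130 [ 0.4593 -0.1299  0.0181] 0.0201 79
  -0.120 [ 0.4584 -0.1201  0.0179] 0.0201 96
  -0.110 [ 0.4561 -0.1083  0.0233] 0.0271 178
  -0.100 [ 0.4572 -0.1021  0.0182] 0.026 127
  -0.090 [ 0.4553 -0.0898  0.0179] 0.0192 96
  -0.080 [ 0.4541 -0.08    0.0179] 0.0205 102
  -0.070 [ 0.4527 -0.07    0.0178] 0.0197 102
  -0.060 [ 0.4522 -0.0624  0.0169] 0.0189 54
```

Run:
```python
from h import *
for f in("wrist2","wrist3"):
    c=dict(np.load(f+".npz")); P=cloud(c,c["mount"])  # tool coords
    x,y,z=P[...,0],P[...,1],P[...,2]
    k=(abs(x)<.03)&(abs(y)<.06)&(z>-.06)&(z<.03)&((z<.018) if f=="wrist3" else (abs(y)>.009))
    q=P[k]; print(f,len(q))
    for a in np.arange(-.05,.03,.004):
        r=q[abs(q[:,2]-a)<.002]
        for sgn in(-1,1):
            rr=r[r[:,1]*sgn>0]
            if len(rr): print("  z%.3f"%a,sgn,"y",np.percentile(abs(rr[:,1]),[2,98]).round(4),"x",np.percentile(rr[:,0],[2,98]).round(4),len(rr))
c=dict(np.load("wrist3.npz")); cv2.imwrite("pics/w3c.png",cv2.resize(c["color"][110:330,170:340,::-1],None,fx=2.7,fy=2.7))
```

```text
wrist2 13251
  z-0.050 -1 y [0.0195 0.0353] x [-0.0079  0.0114] 210
  z-0.050 1 y [0.0169 0.033 ] x [-0.0076  0.0114] 224
  z-0.046 -1 y [0.0196 0.0353] x [-0.0078  0.0113] 181
  z-0.046 1 y [0.0169 0.0326] x [-0.0075  0.0113] 185
  z-0.042 -1 y [0.0198 0.0348] x [-0.0065  0.011 ] 164
  z-0.042 1 y [0.0169 0.0321] x [-0.0076  0.0112] 177
  z-0.038 -1 y [0.0199 0.034 ] x [-0.0075  0.0111] 157
  z-0.038 1 y [0.0168 0.0316] x [-0.0084  0.0111] 151
  z-0.034 -1 y [0.0199 0.0342] x [-0.0082  0.011 ] 143
  z-0.034 1 y [0.0168 0.0316] x [-0.0081  0.011 ] 151
  z-0.030 -1 y [0.0199 0.0336] x [-0.0081  0.0109] 137
  z-0.030 1 y [0.0168 0.0311] x [-0.0084  0.0109] 132
  z-0.026 -1 y [0.0199 0.0335] x [-0.0072  0.011 ] 113
  z-0.026 1 y [0.0168 0.0306] x [-0.0085  0.0109] 120
  z-0.022 -1 y [0.0199 0.0333] x [-0.0084  0.0108] 107
  z-0.022 1 y [0.0167 0.0303] x [-0.0064  0.0108] 100
  z-0.018 -1 y [0.0199 0.0325] x [-0.0082  0.011 ] 100
  z-0.018 1 y [0.0168 0.03  ] x [-0.0083  0.0108] 103
  z-0.014 -1 y [0.0199 0.0329] x [-0.0085  0.0108] 91
  z-0.014 1 y [0.0168 0.0296] x [-0.0083  0.0108] 90
[... 1761 characters left out ...]
0002 0.0154] x [0.0097 0.0109] 96
  z-0.022 1 y [0.0004 0.0125] x [0.0096 0.0107] 71
  z-0.018 -1 y [0.0002 0.0151] x [0.0097 0.0109] 79
  z-0.018 1 y [0.0004 0.0124] x [0.0095 0.0109] 64
  z-0.014 -1 y [0.0001 0.0148] x [0.0094 0.0111] 78
  z-0.014 1 y [0.0005 0.0117] x [0.0095 0.0111] 59
  z-0.010 -1 y [0.0003 0.0144] x [0.0095 0.011 ] 65
  z-0.010 1 y [0.0005 0.0114] x [0.0094 0.0107] 51
  z-0.006 -1 y [0.0001 0.0137] x [0.0093 0.0109] 68
  z-0.006 1 y [0.0005 0.0111] x [0.0094 0.0108] 46
  z-0.002 -1 y [0.0001 0.0132] x [0.0094 0.0109] 57
  z-0.002 1 y [0.0006 0.0103] x [0.0092 0.0107] 45
  z0.002 -1 y [0.0003 0.0102] x [0.0093 0.0108] 19
  z0.002 1 y [0.0007 0.0072] x [0.0092 0.0108] 12
```

View pics/w3c.png

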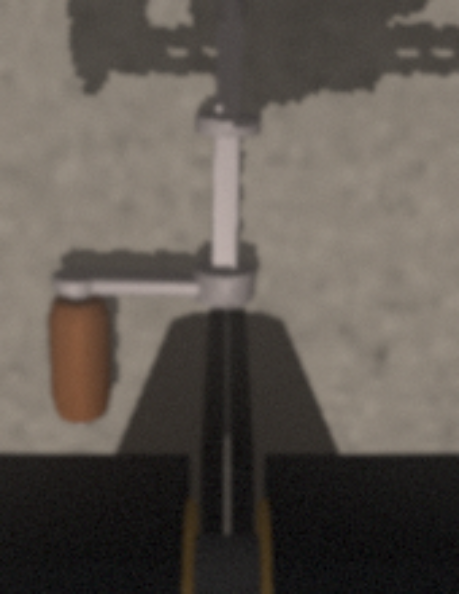

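By depth, the fingertips end only about 3 mm ahead of the TCP, not the stated 22 mm. So the jaws shut at z ≈ 23 mm, just above the shaft's 18 mm top. I'll reopen and go down to TCP z ≈ 7 mm, checking force on the way.

```bash
python3 -m creep '[0,0,0,0,0,0,0,0,0,0,20,0,0,0,30,0,0,0,30,0,0,0,30,0,0,0,20,0,0,0,10,0,0,0,0,0]' -0.2; python3 -m creep '[0,0,3,0,0,0,3,0,0,0,2,0,0,0,0,0]'
```

```text
time_s: 5.73
eef_pos: [0.4598, -0.1364, 0.0118]
eef_rot: [-3.137, -0.002, 1.706]
contact_force: [-0.6, -0.1, 0.1]
finger_gap: 0.399
gripper_force: 0.0
time_s: 6.07
eef_pos: [0.4622, -0.1371, 0.0067]
eef_rot: [3.14, 0.001, 1.706]
contact_force: [-0.6, -0.6, 0.9]
finger_gap: 0.406
gripper_force: 0.0
```

No contact at TCP z 6.7 mm, which confirms the shorter fingers. I'll grip.

```bash
python3 -m creep '[0,0,0,0,0,0,0,0,0,0,0,0,0,0,0,0,0,0,0,0,0,0,0,0]' -1 30; python3 -m creep '[0,0,-10,0,0,0,-20,0,0,0,-30,0,0,0,-30,0,0,0,-30,0,0,0,-15,0,0,0,0,0,0,0,0,0]'
python3 - <<'E'
from h import *; from bench import bot,eyes
s=bot.state(); print(s["wrist_torque"],s["contact_force"])
c=eyes.read_camera("wrist"); np.savez("wrist4.npz",T=tool(s),**c)
P=cloud(c,c["mount"]);k=(abs(P[...,1])<.02)&(P[...,0]>.015)&(P[...,0]<.1)&(P[...,2]<.06)
q=P[k]
for a in np.arange(.015,.1,.006):
    r=q[abs(q[:,0]-a)<.003]
    if len(r): print("x%.3f"%a,np.median(r,0).round(4),np.percentile(r[:,1],[2,98]).round(4),len(r))
g=c["color"].astype(int); w=(g[...,0]-g[...,2]>40)&(P[...,2]<.06)&(P[...,0]<-.01)&(P[...,2]>-.05)
print("handle",w.sum(),np.median(P[w],0) if w.any() else 0)
cv2.imwrite("pics/w4.png",cv2.resize(c["color"][...,::-1],(640,480)))
E
```

```text
time_s: 6.57
eef_pos: [0.4619, -0.137, 0.0064]
eef_rot: [3.141, 0.0, 1.706]
contact_force: [0.4, 0.7, 3.5]
finger_gap: 0.105
gripper_force: 30.0
time_s: 7.23
eef_pos: [0.4619, -0.137, 0.1418]
eef_rot: [3.14, 0.001, 1.706]
contact_force: [-0.5, 0.2, -2.5]
finger_gap: 0.105
gripper_force: 30.0
[-0.01756015  0.00780703  0.02928171] [-0.51895396  0.22774074 -2.50639072]
x0.015 [ 0.0174 -0.0003 -0.1122] [-0.0193  0.0191] 1395
x0.021 [ 0.0213  0.0014 -0.1107] [-0.0193  0.0192] 3730
x0.027 [ 0.0267 -0.0002 -0.1081] [-0.019  0.019] 3951
x0.033 [ 0.0318  0.007  -0.1026] [-0.0195  0.0195] 5091
x0.039 [ 0.0391 -0.0018 -0.0118] [-0.0062  0.0031] 187
x0.045 [ 0.045  -0.0012 -0.0117] [-0.0061  0.0031] 200
x0.051 [ 0.0509 -0.0012 -0.0117] [-0.0061  0.0036] 206
x0.057 [ 0.0572 -0.0012 -0.0118] [-0.006   0.0035] 218
x0.063 [ 0.063  -0.0012 -0.0117] [-0.0059  0.0035] 211
x0.069 [ 0.0688 -0.0012 -0.0115] [-0.0059  0.0035] 226
x0.075 [ 0.0747 -0.0012 -0.0106] [-0.0059  0.0035] 216
x0.081 [ 0.0782 -0.0012 -0.009 ] [-0.0041  0.0017] 24
handle 0 0
```

View pics/w4.png

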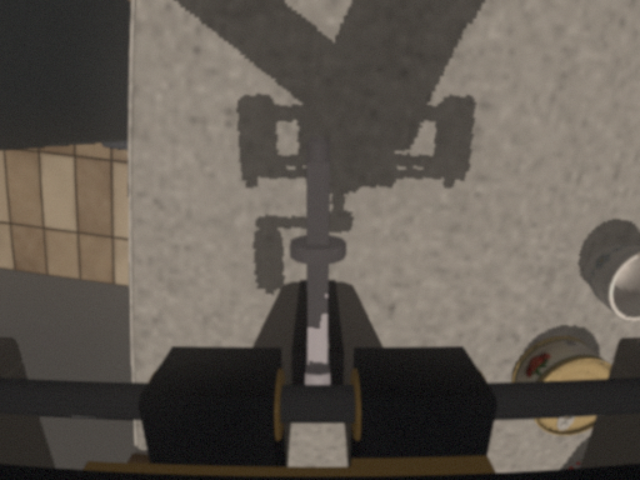

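The crank is held level. Weight reads 2.5 N, the shaft top is flat at tool z −11.7 mm, and the tip is at tool x +79 mm (row ~140), so the collar face is at tool x ≈ +33.5 mm. Next I'll turn to the machine's yaw and go up in front of the right cheek, to measure the machine with the wrist depth.

```bash
python3 -m creep '[0,0,-20,0.1,33,15.5,-28,0,33,15.5,-28,0,33,15.5,-28,0,33,15.5,-28,0,33,15.5,-8,0,0,0,0,0,0,0,0,0]'
python3 - <<'E'
from h import *; from bench import bot,eyes
s=bot.state(); c=eyes.read_camera("wrist"); np.savez("wrist5.npz",T=tool(s),**c)
T=tool(s)@c["mount"]; P=cloud(c,T); z=P[...,2]
k=(z>.085)&(z<.142)&(P[...,1]>.12)
q=P[k]; print(len(q),np.percentile(q,[1,99],axis=0).round(4).tolist())
# right edge of machine at several x
for lo,hi in((.085,.1),(.1,.115),(.115,.124),(.124,.131),(.131,.142)):
  r=q[(q[:,2]>lo)&(q[:,2]<hi)]; print(lo,hi,len(r), [ (round(x,3),len(t),np.round(np.sort(t[:,1])[:3],4).tolist()) for x in np.arange(.48,.66,.02) for t in [r[abs(r[:,0]-x)<.006]] if len(t)])
cv2.imwrite("pics/w5.png",cv2.resize(c["color"][...,::-1],(800,600)))
E
```

```text
time_s: 7.95
eef_pos: [0.5278, 0.0195, 0.2691]
eef_rot: [-3.139, 0.0, 1.609]
contact_force: [-0.5, 0.5, -2.7]
finger_gap: 0.106
gripper_force: 30.0
11329 [[0.3758, 0.1308, 0.086], [0.7964, 0.2196, 0.1372]]
0.085 0.1 1437 [(np.float64(0.48), 3, [0.1301, 0.1303, 0.1304]), (np.float64(0.5), 32, [0.1316, 0.1317, 0.1318]), (np.float64(0.52), 6, [0.1331, 0.1341, 0.1343]), (np.float64(0.54), 136, [0.1346, 0.1346, 0.1347]), (np.float64(0.56), 18, [0.1389, 0.1391, 0.1393]), (np.float64(0.58), 25, [0.1415, 0.1417, 0.1418]), (np.float64(0.6), 25, [0.1444, 0.1444, 0.1446]), (np.float64(0.62), 15, [0.1459, 0.1462, 0.1463])]
0.1 0.115 4562 [(np.float64(0.48), 45, [0.1303, 0.1303, 0.1304]), (np.float64(0.5), 141, [0.1316, 0.1316, 0.1317]), (np.float64(0.52), 736, [0.1319, 0.132, 0.1323]), (np.float64(0.54), 458, [0.1344, 0.1344, 0.1348]), (np.float64(0.56), 673, [0.139, 0.1391, 0.1392]), (np.float64(0.58), 108, [0.1417, 0.1419, 0.1419]), (np.float64(0.6), 16, [0.1443, 0.1445, 0.1447]), (np.float64(0.62), 23, [0.1461, 0.1463, 0.1463])]
0.115 0.124 1845 [(np.float64(0.48), 15, [0.1311, 0.132, 0.132]), (np.float64(0.5), 26, [0.1316, 0.1318, 0.1318]), (np.float64(0.52), 15, [0.1334, 0.1334, 0.1335]), (np.float64(0.54), 12, [0.1367, 0.1367, 0.1367]), (np.float64(0.56), 13, [0.1393, 0.1393, 0.1394]), (np.float64(0.58), 616, [0.1419, 0.1419, 0.1419]), (np.float64(0.6), 390, [0.1445, 0.1446, 0.1446]), (np.float64(0.62), 47, [0.1466, 0.1467, 0.1471])]
0.124 0.131 2414 [(np.float64(0.5), 113, [0.1322, 0.1322, 0.1323]), (np.float64(0.52), 123, [0.134, 0.1341, 0.1346]), (np.float64(0.54), 122, [0.1367, 0.1367, 0.1368]), (np.float64(0.56), 119, [0.1392, 0.1392, 0.1393]), (np.float64(0.58), 106, [0.142, 0.1421, 0.1425]), (np.float64(0.6), 406, [0.1437, 0.1442, 0.1442]), (np.float64(0.62), 499, [0.1465, 0.1468, 0.1468])]
0.131 0.142 1071 [(np.float64(0.62), 237, [0.1592, 0.1593, 0.1593]), (np.float64(0.64), 404, [0.1604, 0.1604, 0.1604])]
```

The cheek edge slopes, giving a machine yaw of about 0.125 rad, and a boss protrusion is visible near x ≈ 0.53. I'll fit both.

Run:
```python
from h import *
c=dict(np.load("wrist5.npz")); P=cloud(c,c["T"]@c["mount"]); z=P[...,2]
k=(z>.06)&(z<.131)&(P[...,1]>.12)&(P[...,0]>.47)&(P[...,0]<.64); q=P[k]
# cheek edge: outermost point per x bin at z .115..0.13 (above boss)
r=q[(q[:,2]>.117)]; E=[]
for x in np.arange(.495,.625,.004):
    t=r[abs(r[:,0]-x)<.002]
    if len(t)>3: E.append(t[t[:,1].argsort()[1]][:2])
E=np.array(E); l=cv2.fitLine(E.astype(np.float32),cv2.DIST_HUBER,0,1e-4,1e-4).ravel(); l[:2]*=np.sign(l[0])
yaw=np.arctan2(l[1],l[0]); ex=l[:2]; ey=np.array([-ex[1],ex[0]]); print("yaw",yaw,"rms",np.std((E-l[2:])@ey))
a=(q[:,:2]-l[2:])@ex; b=(q[:,:2]-l[2:])@ey
print("ends along ex",np.percentile(a[abs(b)<.006],[.2,99.8]))
m=(b<-.0012)&(b>-.02)
print("boss pts",m.sum(),"along",np.percentile(a[m],[1,5,50,95,99]),"out",np.percentile(b[m],[1,5,50,95]),"z",np.percentile(q[m,2],[5,50,95,99.5]))
for zz in np.arange(.066,.13,.004):
    t=m&(abs(q[:,2]-zz)<.002)
    if t.sum()>3: print(round(zz,3),t.sum(),a[t].min().round(4),a[t].max().round(4),b[t].min().round(4))
ac=(a[m].min()+a[m].max())/2; print("boss centre x by extents",l[2:]+ex*ac)
# nose tip & shaft line in world
Pt=cloud(c,c["mount"]); s=(abs(Pt[...,1])<.02)&(Pt[...,0]>.04)&(Pt[...,0]<.09)&(abs(Pt[...,2])<.03); w=P[s]; 
L=cv2.fitLine(w[:,:2].astype(np.float32),cv2.DIST_HUBER,0,1e-4,1e-4).ravel(); print("shaft",L,"tip y",w[:,1].max(),"top z tool",np.median(Pt[s][:,2]),"TCP",c["T"][:3,3], "tool y med",np.median(Pt[s][:,1]))
# left cheek / whole machine from top view
t=dict(np.load("top.npz")); Q=cloud(t); V,U=np.mgrid[:384,:512]
n=(U>115)&(U<200)&(V>160)&(V<245)&(Q[...,2]>.118)&(Q[...,2]<.135); Q=Q[n][:,:2]-l[2:]
print("top extents: along",np.percentile(Q@ex,[1,99]),"across",np.percentile(Q@ey,[1,99]))
np.savez("mach.npz",yaw=yaw,l=l)
```

```text
yaw 0.12372447 rms 0.00020563898226775846
ends along ex [-0.0696571   0.07765881]
boss pts 109 along [-0.04472018 -0.04253814 -0.02269489 -0.00930165 -0.00744877] out [-0.00236854 -0.00233598 -0.00214438 -0.0012713 ] z [0.08050662 0.1057091  0.11571227 0.1162507 ]
0.078 4 -0.0308 -0.0172 -0.0023
0.082 7 -0.033 -0.0106 -0.0024
0.086 11 -0.0364 -0.0119 -0.0023
0.09 6 -0.0176 -0.0068 -0.0024
0.094 7 -0.0166 -0.009 -0.0023
0.102 10 -0.0458 -0.0074 -0.0023
0.106 17 -0.0445 -0.01 -0.0023
0.11 18 -0.0403 -0.0111 -0.0023
0.114 24 -0.037 -0.0175 -0.0023
boss centre x by extents [0.52729558 0.13575425]
shaft [ 0.03298741 -0.99945575  0.5242997   0.07894087] tip y 0.09800177754108962 top z tool -0.011555798077657858 TCP [0.52784498 0.01948424 0.26905892] tool y med -0.0012680386170682554
top extents: along [-0.05630006  0.09641562] across [0.00208767 0.18728302]
```

The fit is consistent: boss width measures 39.6 mm and the boss centre agrees with the cheek ends to within 1 mm. I'll work out the move to a point with the tip 25 mm short of the hole.

Run:
```python
import numpy as np
from bench import bot
m=np.load("mach.npz"); l=m["l"]; ex=l[:2]; ey=np.array([-ex[1],ex[0]])
S=l[2:]+ex*-.0266+ey*-.0023; print("socket",S)
t=S-ey*.1045+ex*.00125; s=bot.state(); d=t-s["eef_pos"][:2]
print("target",t,"d in machine axes: along ey(tool x)",d@ey,"along ex(tool y)",d@ex, "down",s["eef_pos"][2]-.0884)
```

```text
socket [0.5272895  0.13343577]
target [0.5414262  0.02988883] d in machine axes: along ey(tool x) 0.009659583301904926 along ex(tool y) 0.015751697984006288 down 0.18017086308936067
```

```bash
python3 -m creep '[0,0,0,-0.085,2,3,30,0,2,3,35,0,2,3,35,0,2,3,35,0,1.5,3.5,30,0,0,0,15,0,0,0,0,0,0,0,0,0]'
cat > meas.py <<'E'
from h import *; from bench import bot,eyes
import sys
s=bot.state(); c=eyes.read_camera("wrist"); np.savez(sys.argv[1]+".npz",T=tool(s),**c)
P=cloud(c,c["mount"]); x,y,z=P[...,0],P[...,1],P[...,2]   # tool axes
k=(x>.09)&(x<.14)&(abs(y)<.1)&(z<.02)&(z>-.06); q=P[k]
r=q[q[:,2]<-.0315]; E=[]
for v in np.arange(-.06,.09,.003):
    t=r[abs(r[:,1]-v)<.0015]
    if len(t)>3: E.append(t[t[:,0].argsort()[1]][[1,0]])
E=np.array(E); l=cv2.fitLine(E.astype(np.float32),cv2.DIST_HUBER,0,1e-4,1e-4).ravel(); l[:2]*=np.sign(l[0])
ex=l[:2]; ey=np.array([-ex[1],ex[0]]); a=(q[:,[1,0]]-l[2:])@ex; b=(q[:,[1,0]]-l[2:])@ey
print("cheek slope in tool",np.arctan2(l[1],l[0]),len(E))
m=(b<-.0012)&(b>-.006); print("boss",m.sum(),"y ext",q[m,1].min(),q[m,1].max(),"mid",(q[m,1].min()+q[m,1].max())/2,"x face",np.percentile(q[m,0],5),"top z",np.percentile(q[m,2],1))
w=(abs(y)<.015)&(x>.055)&(x<.11)&(z>-.016)&(z<.0); w=P[w]; w=w[w[:,0]<.085] 
for v in (.04,.05,.06,.066,.072,.078):
    t=P[(abs(x-v)<.002)&(abs(y)<.02)&(z<.01)]
    if len(t): print("shaft x",v,"y",np.percentile(t[:,1],[1,50,99]).round(4),"top",np.median(t[:,2]).round(4))
print("tip x",w[:,0].max()); print(s["eef_pos"],s["eef_rot"],s["contact_force"],s["time_s"])
E
python3 meas.py wrist6
```

```text
time_s: 8.75
eef_pos: [0.5403, 0.0281, 0.089]
eef_rot: [-3.137, -0.0, 1.69]
contact_force: [0.5, 0.1, -1.0]
finger_gap: 0.104
gripper_force: 30.0
cheek slope in tool 0.0011757471 43
boss 743 y ext -0.01948757658972042 0.01962219244858787 mid 6.730792943372352e-05 x face 0.10634321533069546 top z -0.026536456540700522
shaft x 0.04 y [-0.0062 -0.0013  0.0031] top -0.0117
shaft x 0.05 y [-0.0061 -0.0013  0.0036] top -0.0116
shaft x 0.06 y [-0.006  -0.0012  0.0035] top -0.0116
shaft x 0.066 y [-0.0059 -0.0012  0.0035] top -0.0117
shaft x 0.072 y [-0.006  -0.0012  0.0035] top -0.011
shaft x 0.078 y [-0.0054 -0.0012  0.0029] top -0.0099
tip x 0.07867346183291386
[0.54033052 0.02812823 0.08904817] [-3.13703893e+00 -1.08813213e-04  1.68956192e+00] [ 0.49354618  0.11285534 -0.99055293] 8.75
```

Boss and shaft agree in height (both −6.5 mm in tool z) and in yaw. A 1.3 mm sideways correction is needed and the tip gap is about 27 mm. I'll correct that and go in gently.

```bash
python3 -m creep '[5,1.3,0,0,8,0,0,0,8,0,0,0,6,0,0,0,3,0,0,0,3,0,0,0,0,0,0,0]';python3 -m creep '[3,0,0,0,3,0,0,0,2,0,0,0,0,0,0,0]';  python3 -c "
from bench import bot;s=bot.state();print(s['contact_force'],s['wrist_torque'],s['eef_pos'])"
```

```text
time_s: 9.38
eef_pos: [0.5396, 0.063, 0.0909]
eef_rot: [3.141, -0.0, 1.692]
contact_force: [0.3, -0.4, -2.6]
finger_gap: 0.107
gripper_force: 30.0
time_s: 9.72
eef_pos: [0.5382, 0.0696, 0.0904]
eef_rot: [-3.14, 0.001, 1.691]
contact_force: [0.3, -3.4, -3.3]
finger_gap: 0.104
gripper_force: 30.0
[ 0.34604311 -3.35555512 -3.29076448] [-0.90861984  0.03429748 -0.00465689] [0.5381876  0.06963848 0.0903658 ]
```

The tip is about 15 mm in with a light 3.4 N touch, and the tool reads about 2 mm high (0.0904 against 0.0884). I'll lower a little and continue slowly.

```bash
python3 -m creep '[-1,0,1.5,0,0,0,0,0,0,0,0,0]';python3 -m creep '[2,0,0,0,1,0,0,0,1,0,0,0,0,0,0,0]'; python3 -m creep '[1,0,0,0,1,0,0,0,0,0,0,0]'; python3 -c "
from bench import bot;s=bot.state();print(s['contact_force'],s['wrist_torque'],s['eef_pos'])"
```

```text
time_s: 9.97
eef_pos: [0.5385, 0.0691, 0.089]
eef_rot: [-3.141, 0.0, 1.691]
contact_force: [-1.4, -1.7, -2.0]
finger_gap: 0.105
gripper_force: 30.0
time_s: 10.3
eef_pos: [0.5378, 0.0735, 0.089]
eef_rot: [-3.141, -0.0, 1.691]
contact_force: [-2.2, -0.5, -2.3]
finger_gap: 0.104
gripper_force: 30.1
time_s: 10.55
eef_pos: [0.5377, 0.0753, 0.0891]
eef_rot: [-3.141, -0.0, 1.691]
contact_force: [-3.7, -0.9, -2.8]
finger_gap: 0.105
gripper_force: 30.1
[-3.69371004 -0.92495444 -2.84023891] [-0.24871816  0.56593911  0.20588635] [0.53771418 0.07534883 0.08906467]
```

```bash
python3 -m creep '[0,-1,0,0,1,0,0,0,1,0,0,0,1,0,0,0,0,0,0,0]'; python3 -m creep '[1,0,0,0,1,0,0,0,1,0,0,0,0,0,0,0]'; python3 -c "
from bench import bot;s=bot.state();print(s['contact_force'],s['wrist_torque'],s['eef_pos'])"
```

```text
time_s: 10.97
eef_pos: [0.5367, 0.0783, 0.0892]
eef_rot: [-3.142, -0.0, 1.691]
contact_force: [-2.7, -1.3, -3.6]
finger_gap: 0.104
gripper_force: 30.0
time_s: 11.3
eef_pos: [0.5363, 0.0812, 0.0892]
eef_rot: [-3.142, -0.0, 1.691]
contact_force: [-1.9, -1.2, -3.4]
finger_gap: 0.106
gripper_force: 30.0
[-1.92370118 -1.18502186 -3.39783272] [-0.32747121  0.38841448  0.1443869 ] [0.53631986 0.08122132 0.0891739 ]
```

It has passed the 20 mm stop depth with about 1 N, so the square seems to be entering at this angle. I'll continue towards home.

```bash
python3 -m creep '[2,0,0,0,2,0,0,0,2,0,0,0,0,0,0,0]'; python3 -m creep '[2,0,0,0,2,0,0,0,2,0,0,0,0,0,0,0]'; python3 meas.py wrist7
```

```text
time_s: 11.63
eef_pos: [0.5355, 0.0874, 0.0892]
eef_rot: [-3.141, -0.0, 1.691]
contact_force: [-1.6, 0.0, -3.4]
finger_gap: 0.101
gripper_force: 30.0
time_s: 11.97
eef_pos: [0.5347, 0.0933, 0.0891]
eef_rot: [-3.141, -0.0, 1.691]
contact_force: [-2.1, -0.7, -4.1]
finger_gap: 0.108
gripper_force: 30.0
cheek slope in tool -0.023609176 9
boss 258 y ext -0.03881068448424736 0.031147337429725516 mid -0.003831673527260923 x face 0.09006629284288394 top z -0.02640849561258098
shaft x 0.05 y [-0.0196  0.0009  0.0197] top -0.0362
shaft x 0.06 y [-0.0179  0.0002  0.0198] top -0.019
shaft x 0.066 y [-0.0177  0.0002  0.0195] top -0.019
shaft x 0.072 y [-0.0174  0.0002  0.0198] top -0.0189
shaft x 0.078 y [-0.018  -0.0003  0.0197] top -0.0193
tip x 0.08499483226827562
[0.53474324 0.09329341 0.08912451] [-3.14131432e+00 -1.31729856e-04  1.69091079e+00] [-2.06851493 -0.73847439 -4.08312026] 11.9667
```

```bash
python3 -m creep '[2,0,0,0,2,0,0,0,1,0,0,0,0,0,0,0]'; python3 -m creep '[1,0,0,0,1,0,0,0,0,0,0,0]';python3 -m creep '[0.8,0,0,0,0,0,0,0]'
python3 - <<'E'
from h import *; from bench import bot,eyes
s=bot.state(); print(s["contact_force"],s["wrist_torque"])
c=eyes.read_camera("wrist"); P=cloud(c,c["mount"]); x,y,z=P[...,0],P[...,1],P[...,2]
for v in np.arange(.018,.06,.002):
    t=P[(abs(x-v)<.001)&(abs(y+.001)<.004)&(z<.03)&(z>-.06)]
    if len(t): print(v.round(3),np.percentile(t[:,2],[10,50]).round(4),len(t))
E
```

```text
time_s: 12.35
eef_pos: [0.5342, 0.0981, 0.0892]
eef_rot: [-3.141, -0.0, 1.691]
contact_force: [-2.4, -1.5, -4.4]
finger_gap: 0.104
gripper_force: 30.0
time_s: 12.6
eef_pos: [0.534, 0.1, 0.0892]
eef_rot: [-3.141, 0.0, 1.691]
contact_force: [-3.0, -2.7, -4.4]
finger_gap: 0.104
gripper_force: 30.0
time_s: 12.77
eef_pos: [0.5339, 0.1007, 0.0891]
eef_rot: [-3.141, 0.0, 1.691]
contact_force: [-3.0, -2.5, -4.4]
finger_gap: 0.104
gripper_force: 30.0
[-3.00630557 -2.46543533 -4.40600145] [-0.61723796  0.60198832  0.10128784]
0.018 [-0.0122 -0.0116] 47
0.02 [-0.0123 -0.0114] 41
0.022 [-0.0124 -0.0116] 49
0.024 [-0.0125 -0.0116] 14
0.026 [-0.0194 -0.0188] 16
0.028 [-0.02   -0.0189] 57
0.03 [-0.0199 -0.0194] 5
0.036 [-0.0393 -0.0388] 33
0.038 [-0.0397 -0.0389] 76
0.04 [-0.0396 -0.0389] 72
0.042 [-0.0397 -0.0388] 79
0.044 [-0.0387 -0.0313] 224
0.046 [-0.0219 -0.0211] 63
0.048 [-0.0223 -0.0211] 59
0.05 [-0.022  -0.0213] 61
0.052 [-0.0219 -0.0213] 62
0.054 [-0.0222 -0.0212] 61
0.056 [-0.0221 -0.0213] 65
0.058 [-0.0223 -0.0212] 63
```

```bash
python3 -m creep '[0.7,0,0,0,0,0,0,0]'; python3 -m creep '[0.7,0,0,0,0,0,0,0]'; python3 -m creep '[0.7,0,0,0,0,0,0,0]'
```

```text
time_s: 12.98
eef_pos: [0.5338, 0.1014, 0.0892]
eef_rot: [-3.141, 0.0, 1.691]
contact_force: [-3.0, -2.5, -5.9]
finger_gap: 0.106
gripper_force: 30.1
time_s: 13.15
eef_pos: [0.5338, 0.1018, 0.0892]
eef_rot: [-3.141, 0.001, 1.691]
contact_force: [-2.1, -4.7, -5.0]
finger_gap: 0.101
gripper_force: 30.0
time_s: 13.32
eef_pos: [0.5337, 0.1019, 0.0891]
eef_rot: [-3.141, 0.002, 1.691]
contact_force: [-1.1, -8.9, -4.8]
finger_gap: 0.104
gripper_force: 30.0
```

The force rises to 9 N with no further travel, so the collar is against the boss. I'll let go, rise, and locate the handle.

```bash
python3 -m creep '[-0.8,0,0,0,0,0,0,0,0,0,0,0,0,0,0,0]' 0.3 20; python3 -m creep '[0,0,-20,0,0,0,-30,0,0,0,-35,0,0,0,-35,0,0,0,0,0,0,0,0,0]'
python3 - <<'E'
from h import *; from bench import bot,eyes
s=bot.state(); c=eyes.read_camera("wrist"); T=tool(s)
np.savez("wrist8.npz",T=T,**c); P=cloud(c,c["mount"]); W=cloud(c,T@c["mount"]); g=c["color"].astype(int)
w=(g[...,0]-g[...,2]>40)&(W[...,2]>.04)&(W[...,2]<.2)&(P[...,0]<-.01)
n,L,S,C=cv2.connectedComponentsWithStats(w.astype(np.uint8)); print(S[1:,4])
w=L==1+S[1:,4].argmax(); q=P[w]
print("handle tool",np.median(q,0),np.percentile(q,[2,98],axis=0).round(4).tolist(),"world z top",np.percentile(W[w][:,2],97))
k=(abs(P[...,1]+.001)<.004)&(W[...,2]>.06)&(W[...,2]<.16); 
for v in np.arange(-.05,.05,.004):
    t=k&(abs(P[...,0]-v)<.001)
    if t.sum(): print(v.round(3),np.median(W[t][:,2]).round(4),t.sum())
cv2.imwrite("pics/w8.png",cv2.resize(c["color"][...,::-1],(800,600)))
E
```

```text
time_s: 13.65
eef_pos: [0.5348, 0.1025, 0.0898]
eef_rot: [3.14, -0.001, 1.691]
contact_force: [0.3, -0.0, 0.4]
finger_gap: 0.37
gripper_force: 0.0
time_s: 14.15
eef_pos: [0.5356, 0.1026, 0.2116]
eef_rot: [3.136, -0.001, 1.691]
contact_force: [-0.9, 0.7, 0.8]
finger_gap: 0.65
gripper_force: 0.0
[ 1 36]
handle tool [-0.09127265 -0.05562013  0.11461427] [[-0.0974, -0.0588, 0.1129], [-0.0846, -0.0538, 0.1167]] world z top 0.09827821532585482
-0.042 0.1028 13
-0.038 0.1032 13
-0.034 0.1028 14
-0.03 0.0966 44
-0.026 0.0963 8
-0.022 0.0966 10
-0.018 0.0968 10
-0.014 0.0969 9
-0.01 0.0973 10
-0.006 0.0975 8
-0.002 0.0973 11
0.002 0.0975 12
0.006 0.0977 8
0.01 0.098 10
0.014 0.0982 9
0.018 0.0978 9
0.022 0.0986 10
0.026 0.1057 18
0.03 0.106 18
0.034 0.1268 1
0.038 0.1279 19
0.042 0.1235 52
0.046 0.1101 18
```

View pics/w8.png

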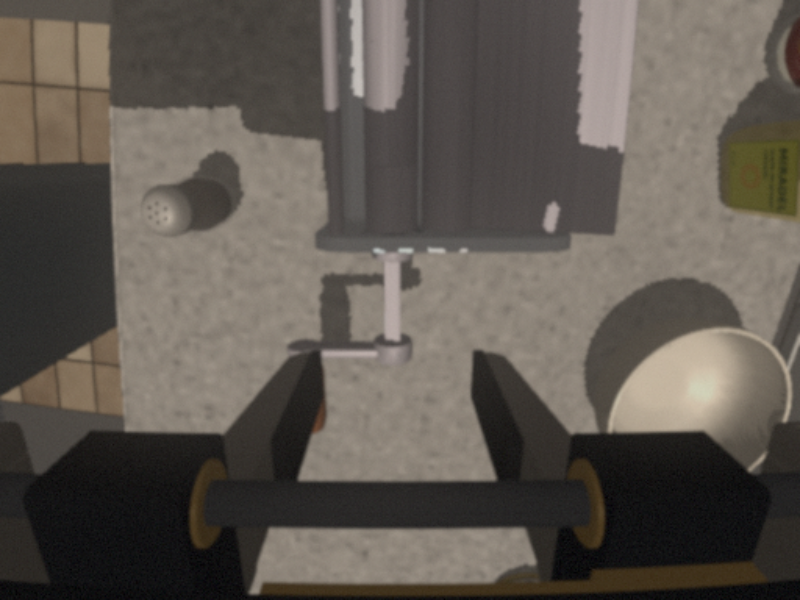

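Home confirmed. The collar, at about (393,255), lies against the boss, and the arm points left towards the handle at about (318,415), partly behind a finger. I'll move over the handle and grip it.

```bash
python3 -m creep '[-30,-25,0,0,-30,-25,0,0,-11,-10,10,0,0,0,30,0,0,0,30,0,0,0,30,0,0,0,25,0,0,0,10,0,0,0,3,0,0,0,0,0]'; python3 -m creep '[0,0,0,0,0,0,0,0,0,0,0,0,0,0,0,0,0,0,0,0]' -1 12
```

```text
time_s: 15.03
eef_pos: [0.482, 0.0244, 0.0703]
eef_rot: [-3.139, -0.0, 1.691]
contact_force: [-0.3, 0.0, 0.3]
finger_gap: 0.651
gripper_force: 0.0
time_s: 15.45
eef_pos: [0.4832, 0.0243, 0.0719]
eef_rot: [3.14, 0.0, 1.691]
contact_force: [-0.2, 1.7, 0.8]
finger_gap: 0.309
gripper_force: 0.0
```

```bash
python3 -m creep '[0,0,0,0,0,0,0,0,0,0,0,0]' -1 15; python3 -m creep '[0,-0.4,-10.2,0,0,1.4,-10.1,0,0,0,0,0]';python3 -m creep '[0,3,-9.7,0,0,4.7,-9.1,0,0,6.1,-8.1,0,0,0,0,0]'
```

```text
time_s: 15.7
eef_pos: [0.4828, 0.0244, 0.0713]
eef_rot: [3.141, -0.0, 1.691]
contact_force: [-0.2, 1.5, -0.2]
finger_gap: 0.276
gripper_force: 15.0
time_s: 15.95
eef_pos: [0.4845, 0.0243, 0.0933]
eef_rot: [3.14, 0.001, 1.691]
contact_force: [-1.3, 0.3, -3.6]
finger_gap: 0.277
gripper_force: 15.0
time_s: 16.28
eef_pos: [0.4995, 0.0261, 0.1203]
eef_rot: [3.139, 0.001, 1.691]
contact_force: [-1.2, -0.9, -1.4]
finger_gap: 0.278
gripper_force: 15.1
```

The handle is held (gap about 25 mm) and turns with small forces. I'll finish the quarter turn.

```bash
python3 -m creep '[0,7.4,-7,0,0,8.5,-5.6,0,0,9.3,-4.1,0,0,0,0,0]';python3 -m creep '[0,9.9,-2.5,0,0,10.2,-0.8,0,0,0,0,0,0,0,0,0]'
python3 - <<'E'
from bench import bot; s=bot.state(); print(s["eef_pos"],s["contact_force"],s["wrist_torque"])
E
```

```text
time_s: 16.62
eef_pos: [0.5252, 0.0294, 0.1362]
eef_rot: [3.139, 0.0, 1.691]
contact_force: [-2.2, -0.6, -1.3]
finger_gap: 0.273
gripper_force: 15.1
time_s: 16.95
eef_pos: [0.5431, 0.0315, 0.1382]
eef_rot: [3.141, 0.0, 1.691]
contact_force: [-1.0, 0.1, -1.2]
finger_gap: 0.276
gripper_force: 15.0
[0.54313809 0.03150943 0.13823761] [-1.03930645  0.08291286 -1.16745246] [-0.15727705  0.30831264  0.14992524]
```

Handle is up. I'll press lightly towards the machine to seat the collar, then let go, rise, and measure.

```bash
python3 -m creep '[1,0,0,0,1,0,0,0,0,0,0,0]'; python3 -m creep '[-0.5,0,0,0,0,0,0,0,0,0,0,0,0,0,0,0]' 0.3; python3 -m creep '[0,0,-20,0,0,0,-30,0,0,0,-30,0,0,0,-30,0,-30,0,0,0,-30,0,0,0,0,0,0,0,0,0,0,0]'
python3 - <<'E'
from h import *; from bench import bot,eyes
s=bot.state(); c=eyes.read_camera("wrist"); T=tool(s); np.savez("wrist9.npz",T=T,**c)
W=cloud(c,T@c["mount"]); g=c["color"].astype(int); m=np.load("mach.npz"); l=m["l"]; ex=l[:2]; ey=np.array([-ex[1],ex[0]])
S=l[2:]+ex*-.0266+ey*-.0023; a=(W[...,:2]-S)@ex; b=(W[...,:2]-S)@ey; z=W[...,2]
w=(g[...,0]-g[...,2]>40)&(z>.12)&(z<.19)&(abs(a)<.05)&(b<-.06)
print("handle",w.sum(),"ex",np.percentile(a[w],[2,50,98]).round(4),"ey",np.percentile(b[w],[2,98]).round(4),"z",np.percentile(z[w],[2,98]).round(4))
for v in np.arange(-.09,.006,.003):
    t=(abs(b-v)<.0015)&(abs(a)<.004)&(z>.06)&(z<.19)
    if t.sum(): print(v.round(3),np.median(z[t]).round(4),t.sum())
E
```

```text
time_s: 17.2
eef_pos: [0.543, 0.0321, 0.139]
eef_rot: [3.14, 0.003, 1.691]
contact_force: [0.0, -8.4, 2.6]
finger_gap: 0.276
gripper_force: 15.0
time_s: 17.53
eef_pos: [0.5423, 0.0332, 0.1385]
eef_rot: [3.141, -0.0, 1.691]
contact_force: [-0.3, -0.3, -0.6]
finger_gap: 0.542
gripper_force: 0.1
time_s: 18.2
eef_pos: [0.5495, -0.0273, 0.2485]
eef_rot: [3.141, -0.0, 1.689]
contact_force: [-0.2, 0.5, -0.5]
finger_gap: 0.651
gripper_force: 0.0
handle 7 ex [-0.0083 -0.0066 -0.0058] ey [-0.125 -0.124] z [0.1563 0.158 ]
-0.09 0.1564 17
-0.087 0.1549 19
-0.084 0.1536 12
-0.081 0.1518 8
-0.078 0.1008 10
-0.075 0.1091 29
-0.072 0.1254 32
-0.069 0.1149 18
-0.066 0.103 24
-0.063 0.1016 22
-0.06 0.0956 21
-0.057 0.0957 22
-0.054 0.0957 21
-0.051 0.0961 21
-0.048 0.0965 20
-0.045 0.0967 21
-0.042 0.0966 27
-0.039 0.0969 22
-0.036 0.0966 24
-0.033 0.0969 23
-0.03 0.0971 26
-0.027 0.0977 32
-0.024 0.0975 27
-0.021 0.0979 26
-0.018 0.0981 29
-0.015 0.0981 27
-0.012 0.0981 26
-0.009 0.0994 40
-0.006 0.1055 35
-0.003 0.1061 26
0.0 0.1117 47
0.003 0.1212 79
```

The collar fills the last 7 mm up to the boss face, the shaft sags only about 0.06 rad, and the handle is above the shaft (top near 0.157 m, within about 7 mm sideways). The robot is clear of everything, so I'll hand in.

```bash
python3 -c "
from bench import bot;print(bot.sign_off())"
```

```text
the job is handed in; nothing more can be done
None
```

The crank is fully home in the socket with its handle standing straight up and let go; I handed the job in at about 18 s, and sign-off returned no verdict.

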